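# Draw the safety bolt of the sample case

### The job

Unlock the sample case: with one fingertip press its long spring safety catch down and keep it down while the other fingertip, behind the upright tab of the bolt, slides the bolt all the way back, away from the lid. Then take the hand away, so that the catch springs up and locks the bolt back and the lid stands popped open. Push with the fingertips only; do not pick anything up, and leave the things standing around where they are.

Things in the scene. Friction and masses are not known exactly. Their poses are not given: they have to be found in the camera images.
- case: Low grey metal case fixed to the worktop, 280 (x) x 220 (y) x 50 mm high; origin: centre of its underside. Front half (x < 0): flat deck, top z = 50, with bolt and safety catch side by side. Rear half: lid, flush with the deck. Its -x is the front, towards the robot within about 30 degrees of yaw. Offsets below are in the case's frame (x, y, z in mm).
- bolt (a joint): Travel of the bolt (m): 0 home, its tip 24 mm over the lid; grows as it slides along the case's -x, away from the lid; stop at 0.054. Locked back when above about 0.046 with the catch up. About 2 N of friction; stays where left. Steel flat bar along x at y = -33, in two guides (highest point z = 69, lugs on its +y side z = 67), with one upright thumb tab.
- tab (a point): Middle of the top edge of the thumb tab's lid-side face; moves with the bolt; at home (-45, -34, 104). The tab is 10 mm thick (at home x -55 to -45), 30 mm wide (y -49 to -19), top z = 104. Push on its lid-side face, towards -x; between it and the lid 48 mm are free for a finger above z = 69.
- catch (a joint): Depression of the safety catch (m): 0 up (sprung), 0.010 bottom stop. Its tooth blocks the bolt until it is at least 0.0048 down; 0.0065 to 0.009 is a good depth. Let up halfway, the tooth jumps into the next gap between the bolt's lugs and blocks it again. Spring force about 2.6 N at the start, 6 N at the bottom stop.
- catch_top (a point): Centre of the top of the safety catch, a steel press bar 112 mm long (x -116 to -4) and 28 mm wide (y 20 to 48), beside the bolt; top z = 86 when up, 76 when fully down. It goes straight down; a fingertip can slide along it. The middle lines of catch and tab are 68 mm apart in y.
- lid (a joint): Angle of the lid (rad): 0 = shut, 0.35 = popped open. It is hinged at the rear of the case and sprung open by itself once the bolt has been drawn about 23 mm; its front edge (x = 3) then rises about 45 mm.
- marker: Loose felt marker, 136 x 16 x 18 mm, lying on the case's deck along x, near (-79, -90), clear of the lid; to be left alone. Origin: centre of its underside.
- tin: Loose round light-metal tin, 65 mm diameter, 52 mm high, standing on the worktop left (+y) of the case; to be left alone. Origin: centre of its underside.
- tamper_loose: Loose espresso tamper with round knob, 58 mm diameter, 86 mm high, standing on the worktop right (-y) of the case; to be left alone. Origin: centre of its underside.
- sample_tin_muru: Loose dark tin, 65 mm diameter, 68 mm high, on the worktop at the near right; to be left alone. Origin: centre of its underside.
- sample_tin_kira: Loose light-metal tin, 65 mm diameter, 52 mm high, on the worktop at the near right; to be left alone. Origin: centre of its underside.

How it is judged:
By the outcome, as a careful person would: the job done as asked, in the order asked, and still so for the second after the job is handed in, with the robot touching nothing.
It also fails if it takes over 32 s, if anything falls off the work surface, if the arm or the gripper's body presses on something with over 40 N, if the wrist force passes 120 N, or if a joint passes its speed limit or range.

### The arm

A 6-joint arm with a two-finger parallel gripper is mounted at the origin on a cart in front of the work surface, level with it; the furniture and walls round the work are solid. World frame = base frame: x ahead of the robot, y to its left, z up, the work surface at z = 0. Lengths are in m, angles in rad, forces in N, time in s.
With the tool pointing down it reaches from about 0.25 to 0.775 m from the base axis. Payload 4 kg.
Tool frame: the origin (TCP) lies at the centre of the arm's flange, where the gripper is bolted on; the fingertips stand 199 mm ahead of it and the grasp point (between the pads) lies 180 mm ahead of it (robot.tcp_to_tips is the distance from the TCP to the fingertips, in m); z points along the fingers, y is the line along which they close (so a half turn about z gives the same grasp; the last joint's range is limited). The gripper opens to 94 mm and grips with 3 to 60 N. Pads are 16 mm wide; open, the fingers measure 119 mm over their backs; the gripper's body (75 mm by 177 mm) begins 78 mm behind the grasp point.
Start: joints at [1.241, 0.087, 1.371, -0, 1.684, -0.103], TCP at [0.124, 0.536, 0.405] pointing down, gripper open.
Joint ranges: [-3.1, 3.1], [-0.76, 2.03], [0.27, 2.55], [-1.08, 4.22], [0.17, 2.65], [-2.57, 2.57]. Speed limits (rad/s): [2.79, 2.79, 3.14, 3.14, 3.14, 3.14].

### API

Orientations are given as [roll, pitch, yaw] about the fixed x, y, z axes, in that order (R = Rz(yaw) Ry(pitch) Rx(roll)).
In Python, from bench import telemetry, snapshot, ticket, robot gives the robot as it stands.
- The arm moves only by the tool apply_moves, never from a script. Its argument "moves" is a list that holds one entry, the list of rows, each a list of 5 numbers: the shift along the tool's x, y, z in units of 50 mm (1.0 is 50 mm), then the turn about the tool's z in units of 10 degrees (1.0 is 10 degrees), then the closure, from 0 (fully open) to 1 (shut). A call has 1 to 10 rows; each row is the pose to reach, as a shift and turn from the pose commanded when the call began, along the tool's axes at that moment; what a row does not reach only later rows make up. A row lasts 1/8 s, in which the tool goes at most 62.5 mm and 10.7 degrees, less where a joint would pass 70% of its speed; a pose out of reach is approached as far as the arm can. A call with a gripper value outside its range is refused whole. The fingers move at their own pace and stop on an object; the grip force is fixed at half the most. Time passes only in rows, so rows that repeat a pose let the fingers close. It gives the time, the measured TCP pose, the force, the opening and the grip force at its end, in the units of the state.
- telemetry.get_obs(): the state, without advancing time (a new reading comes with each control period).
- snapshot(name): name is "side" or "top"; returns a dict with "image" (384x512x3 uint8, red, green, blue), "fovy" (degrees; the focal length in pixels is half the picture's height over the tangent of half this angle, whatever the lens; pixels are square), "cx", "cy" (the principal point, pixels), "R" (3x3) and "t" (3): a world point X has camera coordinates R X + t. Camera axes: x right, y down, z forward; pixel columns grow to the right and rows downward; lengths in m; the calibration is good to about 2 mm. A picture is of the moment at which its call begins. There is no depth.
- ticket.close_job(): hands the job in; it is judged then, once.
The state is a dict: "time": time; "joint_positions": joint angles; "qvel": joint speeds; "joint_torque": joint torques, N m; "tool_pos": TCP position; "ee_rot": TCP orientation; "wrist_force": force on the tool from outside, world axes, zero at the start; "wrist_torque": the same for the moment, N m; "width": finger opening in m; "finger_force": force on a finger pad.
Only numpy, scipy, OpenCV 4.12 (cv2) and the standard library are available. Lean on these libraries where they do the work, as an engineer would, in place of code of your own. Each camera call takes 0.05 s, during which the arm holds its last target. There are 200 camera calls.

## Working session

There is one attempt and no reset: what is moved stays moved. The work goes in short steps, Python scripts to look and compute and a tool call to move; the robot and the scene stay as the last step left them, time stands still between calls to the robot, and variables do not carry over. Pictures are saved under pics/ and viewed, at most 10 in all, crops included, and the job is handed in when it is done.

Besides the shell and the picture viewer there is one more tool, called as name(argument=value, ...) on one line, values as JSON. apply_moves: Moves the arm, as the interface text tells. Its arguments: {"type":"object","properties":{"moves":{"type":"array","items":{"type":"array","items":{"type":"array","items":{"type":"number"}}}}},"required":["moves"]}

```bash
mkdir -p pics; python3 - <<'E'
from bench import telemetry, snapshot
import cv2,numpy as np
o=telemetry.get_obs();print({k:np.round(v,3).tolist() for k,v in o.items()})
for n in("top","side"):
    s=snapshot(n);cv2.imwrite(f"pics/{n}0.png",s["image"][:,:,::-1]);print(n,s["fovy"],s["cx"],s["cy"],s["R"],s["t"])
E
```

```text
{'time': 0.0, 'joint_positions': [1.241, 0.088, 1.372, -0.0, 1.684, -0.103], 'qvel': [0.003, 0.001, -0.0, 0.003, -0.002, 0.001], 'joint_torque': [-0.001, -34.017, -30.243, 0.072, 0.033, -0.0], 'tool_pos': [0.124, 0.536, 0.404], 'ee_rot': [-3.14, -0.0, 2.915], 'wrist_force': [0.191, 0.515, -0.583], 'wrist_torque': [0.021, -0.017, 0.009], 'finger_force': 0.0, 'width': 0.094}
top 42.58263297851116 258.26342148316684 190.40597612321804 [[ 0.0027504  -0.99999454 -0.00182969]
 [-0.98960662 -0.00245875 -0.14378004]
 [ 0.14377476  0.00220612 -0.98960798]] [-0.02931654  0.50762245  1.36963137]
side 56.700388140955106 253.61762708019782 192.2402889542356 [[ 0.88511472 -0.46488898  0.02121696]
 [-0.18050568 -0.3849774  -0.90510226]
 [ 0.42894012  0.79728955 -0.42466427]] [-0.47708095  0.15472528  0.93204911]
```

View pics/top0.png

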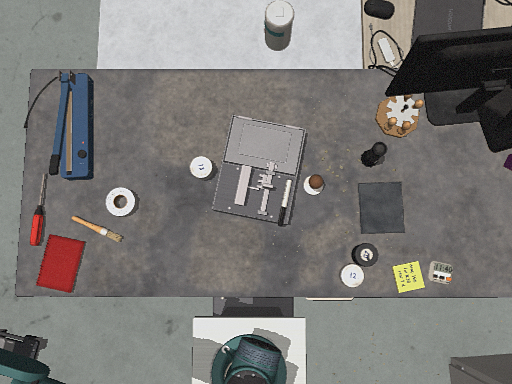

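View pics/side0.png

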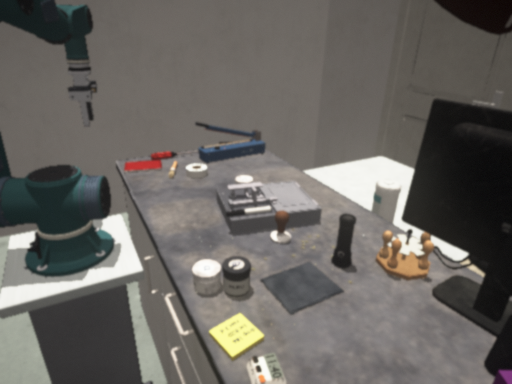

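Top view: the case spans about (213,210)–(306,129). The lid is away from the robot, the catch is at about (243,185), the bolt and tab at about (266,185), and the marker at (286,200). I'll enlarge this area for exact corners.

```bash
python3 - <<'E'
import cv2
a=cv2.imread("pics/top0.png")[105:235,200:330];cv2.imwrite("pics/c0.png",cv2.resize(a,(780,780),interpolation=cv2.INTER_CUBIC)[:600*1])
a=cv2.imread("pics/top0.png")[108:232,195:325];cv2.imwrite("pics/c0.png",cv2.resize(a,None,fx=4.8,fy=4.8,interpolation=cv2.INTER_CUBIC))
E
```

```text
(no output)
```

View pics/c0.png

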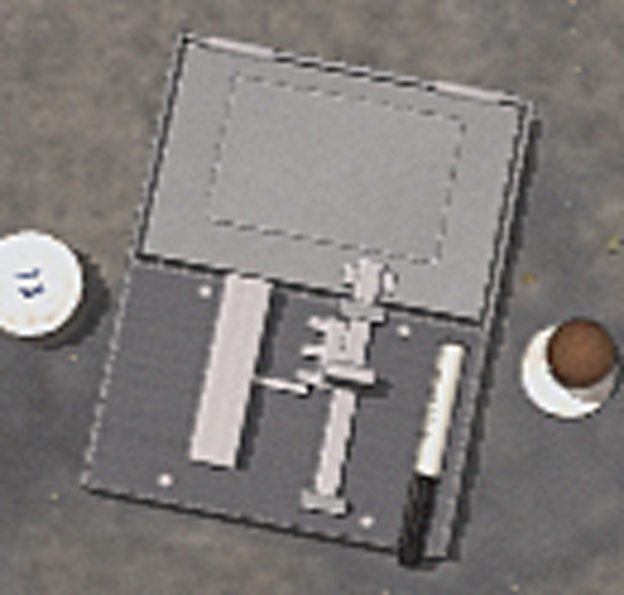

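The crop (scale 4.8, offset (195,108)) shows these corners:
- **Deck and lid:** (182,38), (528,100), (85,487) and (458,560).
- **Catch bar:** (228,275), (270,281), (191,460) and (238,468).
- **Tab top:** about (300–376, 365–383).

```bash
cat >h.py <<'E'
import numpy as np,cv2
from bench import telemetry,snapshot
def ray(s,px,z):
    f=192/np.tan(np.radians(s["fovy"]/2));R=np.array(s["R"]);t=np.array(s["t"])
    d=R.T@np.array([(px[0]-s["cx"])/f,(px[1]-s["cy"])/f,1]);c=-R.T@t
    return c+d*(z-c[2])/d[2]
def proj(s,X):
    f=192/np.tan(np.radians(s["fovy"]/2));p=np.array(s["R"])@X+s["t"];return np.array([f*p[0]/p[2]+s["cx"],f*p[1]/p[2]+s["cy"]])
E
python3 - <<'E'
from h import *
s=snapshot("top")
L=[((182,38),140,110,50),((528,100),140,-110,50),((85,487),-140,110,50),((458,560),-140,-110,50),
((228,275),-4,48,86),((270,281),-4,20,86),((191,460),-116,48,86),((238,468),-116,20,86)]
W=np.array([ray(s,(195+(p[0]+.5)/4.8-.5,108+(p[1]+.5)/4.8-.5),z/1e3)[:2] for p,x,y,z in L]);M=np.array([[x,y] for _,x,y,_ in L])/1e3
m=M-M.mean(0);w=W-W.mean(0);H=m.T@w;a=np.arctan2(H[0,1]-H[1,0],H[0,0]+H[1,1])
R=np.array([[np.cos(a),-np.sin(a)],[np.sin(a),np.cos(a)]]);t=W.mean(0)-R@M.mean(0)
print("yaw",np.degrees(a),"origin",t);print(np.round(1e3*(W-(M@R.T+t)),1))
for n,p in dict(tab=(-45,-34),catch=(-60,34)).items():print(n,R@np.array(p)/1e3+t)
s2=snapshot("side")
for n,p in dict(tab=(-45,-34,104),catch=(-60,34,86),fl=(-140,110,50),fr=(-140,-110,50),rr=(140,-110,50)).items():
    X=np.r_[R@np.array(p[:2])/1e3+t,p[2]/1e3];print(n,proj(s2,X),(proj(s,X)-[195,108])*4.8)
E
```

```text
yaw -10.418000286638508 origin [ 0.56864541 -0.03124806]
[[-1.9 -4.6]
 [-0.1  3.8]
 [ 1.6 -1.2]
 [-0.9 -3. ]
 [-1.5  0.2]
 [ 0.1  3.5]
 [ 1.   0.3]
 [ 1.5  1. ]]
tab [ 0.51823909 -0.0565503 ]
catch [0.51578269 0.01304112]
tab [256.99736956 188.50521261] [353.86475493 360.20300775]
catch [245.7909896 185.5363595] [232.13607917 369.09883395]
fl [216.25290559 188.85652774] [ 81.00493793 487.77867985]
fr [232.49567399 220.53285912] [450.87224513 556.61873945]
rr [322.58895917 208.47229925] [532.4488253   98.00434206]
```

apply_moves(moves=[[[-0.3,-0.25,0,0,0.41],[-1,-0.84,0,0,0.41],[-1.8,-1.5,0,0,0.41],[-2.6,-2.2,0,0,0.41],[-3.4,-2.9,0,0,0.41],[-4.2,-3.5,0,0,0.41],[-5.0,-4.2,0,-0.1,0.41],[-5.8,-4.9,0,-0.2,0.41],[-6.6,-5.5,0,-0.26,0.41],[-7.2,-6.0,0,-0.26,0.41]]])

```text
time: 1.45
tool_pos: [0.4075, 0.16, 0.4047]
ee_rot: [-3.141, 0.001, 2.958]
wrist_force: [0.2, -0.4, -0.6]
width: 0.0555
finger_force: 0.0
```

```bash
cat >>h.py <<'E'
O=np.array([0.56865,-0.03125]);YAW=np.radians(-10.42)
def delta(cx,cy,tipz,yaw=YAW):
    "tool-axis units from the measured pose to place TCP over case point (mm), tips at tipz (m)"
    from scipy.spatial.transform import Rotation as Ro
    o=telemetry.get_obs();c,s=np.cos(yaw),np.sin(yaw)
    G=np.r_[O+np.array([c*cx-s*cy,s*cx+c*cy])/1e3,tipz+.199];Rt=Ro.from_euler("xyz",o["ee_rot"]).as_matrix()
    e=np.degrees((yaw+np.pi-o["ee_rot"][2]+np.pi)%(2*np.pi)-np.pi)
    print("t",o["time"],"tool units",np.round(Rt.T@(G-o["tool_pos"])/.05,3),"turn",round(-e/10,3),"w",o["width"],"F",np.round(o["wrist_force"],2))
    d=np.array(o["tool_pos"])+Rt[:,2]*.199;q=(d[:2]-O)*1e3
    print("tips case mm",round(c*q[0]+s*q[1],1),round(-s*q[0]+c*q[1],1),round(d[2]*1e3,1),"rpy",np.round(o["ee_rot"],4))
E
python3 -c "
from h import *
delta(-22,0,.2)"
```

```text
t 1.45 tool units [-3.427 -3.172  0.118] turn -0.01 w 0.05546897640358239 F [ 0.18 -0.36 -0.59]
tips case mm -192.9 158.9 205.7 rpy [-3.1413e+00  6.0000e-04  2.9581e+00]
```

apply_moves(moves=[[[-0.7,-0.6,0,0,0.41],[-1.4,-1.3,0,0,0.41],[-2.1,-2.0,0.1,0,0.41],[-2.8,-2.6,0.4,0,0.41],[-3.2,-3.0,0.8,0,0.41],[-3.4,-3.17,1.1,0,0.41],[-3.42,-3.17,1.3,0,0.41],[-3.42,-3.17,1.3,0,0.41]]])

```text
time: 2.45
tool_pos: [0.5459, -0.0234, 0.339]
ee_rot: [3.141, -0.002, 2.961]
wrist_force: [-0.1, 1.4, 0.3]
width: 0.0548
finger_force: 0.0
```

```bash
python3 - <<'E'
from h import *
delta(-22,0,.14)
for n,b in(("side",(205,100,295,250)),("top",(195,108,325,232))):
    s=snapshot(n);i=s["image"][b[1]:b[3],b[0]:b[2],::-1];cv2.imwrite(f"pics/{n}1.png",cv2.resize(i,None,fx=4,fy=4,interpolation=cv2.INTER_CUBIC))
E
```

```text
t 2.45 tool units [-0.035 -0.072 -0.001] turn 0.008 w 0.054829957547543114 F [-0.09  1.37  0.32]
tips case mm -24.1 3.7 140.0 rpy [ 3.1412e+00 -1.9000e-03  2.9611e+00]
```

View pics/side1.png

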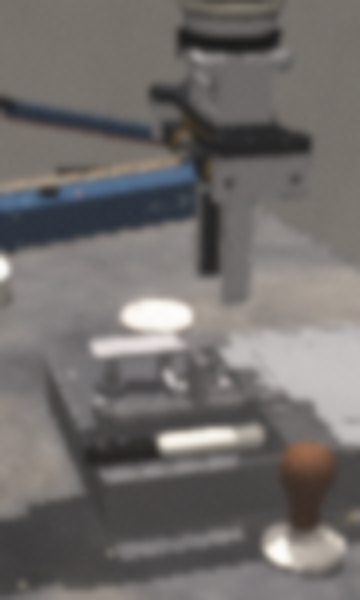

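View pics/top1.png

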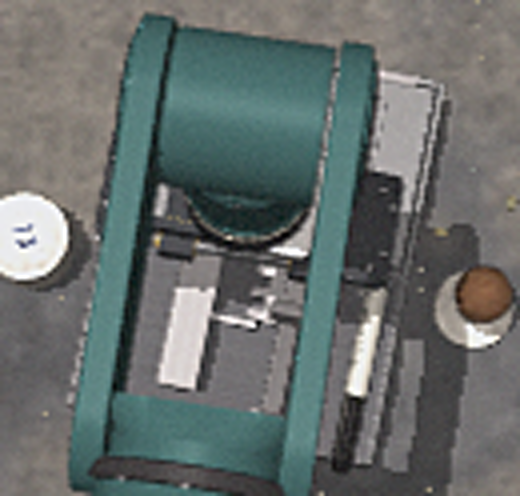

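Side view: the near fingertip's bottom is at crop (236,303), and the tab top is at about (208,353), below it and towards the robot. That matches the fit. Descending in steps.

apply_moves(moves=[[[-0.03,-0.06,0.2,0,0.41],[-0.03,-0.06,0.5,0,0.41],[-0.03,-0.06,0.8,0,0.41],[-0.03,-0.06,0.96,0,0.41],[-0.03,-0.06,0.96,0,0.41]]])

```text
time: 3.18
tool_pos: [0.5473, -0.0273, 0.2903]
ee_rot: [3.142, -0.002, 2.96]
wrist_force: [0.1, 0.5, 0.5]
width: 0.0553
finger_force: 0.0
```

```bash
python3 - <<'E'
from h import *
delta(-22,0,.078)
s=snapshot("side");b=(205,140,295,250);i=s["image"][b[1]:b[3],b[0]:b[2],::-1];cv2.imwrite(f"pics/side2.png",cv2.resize(i,None,fx=5,fy=5,interpolation=cv2.INTER_CUBIC))
E
```

```text
t 3.175 tool units [ 0.004 -0.001  0.267] turn 0.002 w 0.05534353942416135 F [0.13 0.55 0.49]
tips case mm -22.2 0.1 91.3 rpy [ 3.1416e+00 -2.4000e-03  2.9602e+00]
```

View pics/side2.png

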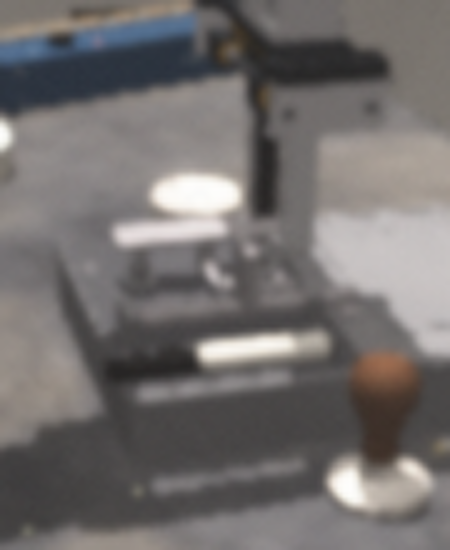

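The near finger now stands on the lid side of the tab, at about (292,245), with the tab at about (245,250). The far finger is over the catch's rear end. No contact so far, so I'll press the catch.

apply_moves(moves=[[[0,0,0.08,0,0.41],[0,0,0.16,0,0.41],[0,0,0.22,0,0.41],[0,0,0.26,0,0.41],[0,0,0.26,0,0.41],[0,0,0.26,0,0.41]]])

```text
time: 3.98
tool_pos: [0.5478, -0.0274, 0.2793]
ee_rot: [3.141, 0.001, 2.96]
wrist_force: [0.1, -0.5, 5.1]
width: 0.0554
finger_force: 2.4
```

```bash
python3 -c "
from h import *
delta(-22,0,.078)"
```

```text
t 3.975 tool units [ 0.015 -0.001  0.045] turn 0.002 w 0.05538808783883504 F [ 0.14 -0.46  5.08]
tips case mm -21.0 0.1 80.3 rpy [3.1414e+00 1.4000e-03 2.9601e+00]
```

apply_moves(moves=[[[0,0,0.04,0,0.41],[0,0,0.04,0,0.41],[0.06,0,0.04,0,0.41],[0.12,0,0.04,0,0.41],[0.2,0,0.04,0,0.41],[0.27,0,0.04,0,0.41],[0.34,0,0.04,0,0.41],[0.4,0,0.04,0,0.41],[0.46,0,0.04,0,0.41],[0.5,0,0.04,0,0.41]]])

```text
time: 5.22
tool_pos: [0.5248, -0.0231, 0.2783]
ee_rot: [3.141, 0.01, 2.96]
wrist_force: [7.5, -1.8, 3.6]
width: 0.0557
finger_force: 4.0
```

```bash
python3 -c "
from h import *
delta(-91,0,.078)"
```

```text
t 5.225 tool units [ 0.928 -0.001  0.017] turn 0.001 w 0.05570271944279863 F [ 7.54 -1.76  3.62]
tips case mm -42.7 0.2 79.3 rpy [3.1409 0.0096 2.9599]
```

```bash
python3 - <<'E'
from h import *
ims=[]
for n,b in(("side",(210,150,300,240)),("top",(215,140,305,230))):
    s=snapshot(n);ims.append(cv2.resize(s["image"][b[1]:b[3],b[0]:b[2],::-1],(400,400),interpolation=cv2.INTER_CUBIC))
cv2.imwrite("pics/m3.png",np.hstack(ims))
delta(-91,0,.078)
E
```

```text
t 5.325 tool units [ 0.926 -0.001  0.017] turn 0.001 w 0.055425282609416336 F [ 6.01 -1.57  3.22]
tips case mm -42.9 0.2 79.3 rpy [3.1409 0.009  2.9599]
```

View pics/m3.png

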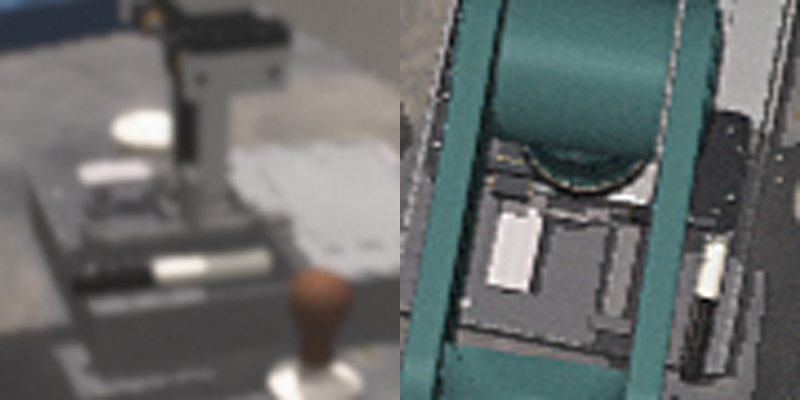

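Top view: the catch is at about (515,250). The tab is hidden under the hand, so there's no clear reading of bolt travel. The x force is falling (7.5 to 6 N), which suggests sliding friction. I'll advance a little and watch the force.

apply_moves(moves=[[[0.05,0,0.01,0,0.41],[0.1,0,0.02,0,0.41],[0.15,0,0.02,0,0.41],[0.15,0,0.02,0,0.41]]])

```text
time: 5.82
tool_pos: [0.5176, -0.0217, 0.2782]
ee_rot: [3.141, 0.011, 2.96]
wrist_force: [5.6, -0.8, 6.2]
width: 0.0552
finger_force: 3.7
```

```bash
python3 -c "
from h import *
delta(-91,0,.078)"
```

```text
t 5.825 tool units [ 0.782 -0.003  0.016] turn 0.001 w 0.05524219778721832 F [ 5.57 -0.76  6.2 ]
tips case mm -49.7 0.3 79.2 rpy [3.1407 0.0109 2.96  ]
```

apply_moves(moves=[[[0.07,0,0,0,0.41],[0.14,0,0,0,0.41],[0.21,0,0,0,0.41],[0.28,0,0,0,0.41],[0.35,0,0,0,0.41],[0.42,0,0,0,0.41],[0.49,0,0,0,0.41],[0.56,0,0,0,0.41],[0.6,0,0,0,0.41],[0.6,0,0,0,0.41]]])

```text
time: 7.08
tool_pos: [0.4879, -0.0161, 0.2781]
ee_rot: [3.14, 0.01, 2.96]
wrist_force: [5.4, -0.1, 5.8]
width: 0.0554
finger_force: 3.3
```

```bash
python3 -c "
from h import *
delta(-91,0,.078)"
```

```text
t 7.075 tool units [ 0.178 -0.007  0.019] turn 0.001 w 0.05539228874738081 F [ 5.45 -0.05  5.81]
tips case mm -80.2 0.6 79.1 rpy [3.1401 0.0099 2.96  ]
```

apply_moves(moves=[[[0.06,0,0,0,0.41],[0.12,0,0,0,0.41],[0.18,0,0,0,0.41],[0.22,0,0,0,0.41],[0.26,0,0,0,0.41],[0.28,0,0,0,0.41]]])

```text
time: 7.82
tool_pos: [0.4753, -0.0137, 0.2781]
ee_rot: [3.14, 0.015, 2.96]
wrist_force: [12.1, -0.9, 2.0]
width: 0.0554
finger_force: 6.6
```

```bash
python3 -c "
from h import *
delta(-91,0,.078)"
```

```text
t 7.825 tool units [-0.079 -0.008  0.024] turn 0.004 w 0.05535701627238709 F [12.14 -0.88  1.97]
tips case mm -92.0 0.8 79.2 rpy [3.1397 0.0151 2.9604]
```

apply_moves(moves=[[[0.06,0,0,0,0.41],[0.06,0,0,0,0.41]]])

```text
time: 8.07
tool_pos: [0.4738, -0.0134, 0.2783]
ee_rot: [3.139, 0.022, 2.961]
wrist_force: [18.6, -2.0, -3.0]
width: 0.0555
finger_force: 10.3
```

The force is climbing steeply at the expected travel, so the bolt is at its stop. I'll ease off the tab with the catch still down, then lift straight up.

apply_moves(moves=[[[-0.1,0,0,0,0.41],[-0.22,0,0,0,0.41],[-0.25,0,0,0,0.41],[-0.25,0,-0.15,0,0.41],[-0.25,0,-0.35,0,0.41],[-0.25,0,-0.7,0,0.41],[-0.25,0,-1.2,0,0.41],[-0.25,0,-1.9,0,0.41],[-0.25,0,-2.6,0,0.41],[-0.25,0,-3.0,0,0.41]]])

```text
time: 9.32
tool_pos: [0.4817, -0.0154, 0.4289]
ee_rot: [-3.141, 0.005, 2.96]
wrist_force: [0.6, -0.6, -0.2]
width: 0.0551
finger_force: 0.0
```

apply_moves(moves=[[[0.3,0.5,-0.2,0,0.41],[0.8,1.2,-0.2,0,0.41],[1.3,2.0,-0.2,0,0.41],[1.8,2.8,-0.2,0,0.41],[2.3,3.6,-0.2,0,0.41],[2.6,4.4,-0.2,0,0.41],[2.8,5.0,-0.2,0,0.41],[2.8,5.2,-0.2,0,0.41],[2.8,5.2,-0.2,0,0.41]]])

```text
time: 10.45
tool_pos: [0.3911, 0.2657, 0.4359]
ee_rot: [-3.141, 0.001, 2.961]
wrist_force: [0.6, -0.7, 0.2]
width: 0.0553
finger_force: 0.0
```

```bash
python3 - <<'E'
from h import *
ims=[]
for n,b in(("side",(200,150,300,250)),("top",(205,130,305,230))):
    s=snapshot(n);ims.append(cv2.resize(s["image"][b[1]:b[3],b[0]:b[2],::-1],(400,400),interpolation=cv2.INTER_CUBIC))
cv2.imwrite("pics/m4.png",np.hstack(ims))
delta(-91,0,.078)
E
```

```text
t 10.55 tool units [-2.744 -5.18   3.181] turn -0.005 w 0.055282975060213846 F [ 0.39 -0.15 -1.05]
tips case mm -228.0 259.1 236.9 rpy [-3.1412e+00  4.0000e-04  2.9589e+00]
```

View pics/m4.png

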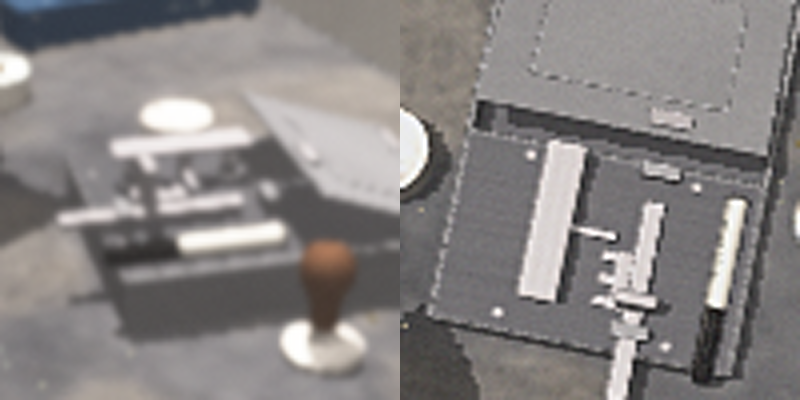

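The lid stands open and the bolt is fully back, with its tail over the front edge and the tab at (635,300). The catch is up at its original height: side crop (180,140) is pixel (245,185), against a prediction of (246,185.5). Its tooth sits behind the lugs. The marker and the other items in view haven't moved.

```bash
python3 -c "
from bench import ticket
print(ticket.close_job())"
```

```text
the job is handed in; nothing more can be done
None
```

The case is unlocked and the job is handed in: the bolt is at its back stop, the catch has sprung up behind it, the lid is popped open, and the hand is clear with nothing else seen to have moved.

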